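# Home a block against the rip fence and its stop

## Robot

A 6-joint arm with a two-finger parallel gripper is mounted at the origin on the work surface; the furniture and walls round the work are solid. World frame = base frame: x ahead of the robot, y to its left, z up, the work surface at z = 0. Lengths are in mm, angles in degrees, forces in N, time in s.
With the tool pointing down it reaches from about 300 to 850 mm from the base axis. Payload 4.2 kg.
Tool frame: the origin (TCP) lies midway between the tips of the shut fingers; the grasp point (between the pads) lies 19 mm behind it; x points along the fingers, y is the direction in which the jaws open and shut, and the axes are right-handed (so a half turn about x gives the same grasp; the last joint's range is limited). The gripper opens to 91 mm and grips with 3 to 60 N. Pads are 32 mm wide; open, the fingers measure 118 mm over their backs; the gripper's body (76 mm by 178 mm) begins 60 mm behind the grasp point.
Start: joints at [-65.145, 18.312, 89.639, -0, 72.044, -1.146], TCP at [252.077, -516.82, 187.476] pointing down, gripper open.
Joint ranges: [-177.97, 177.97], [-48.28, 115.42], [12.27, 149.76], [-77.06, 257.06], [2.81, 150.46], [-146.56, 146.56]. Speed limits (degrees/s): [147.25, 147.25, 180, 180, 180, 180].

## Interface

Orientations are given as [roll, pitch, yaw] about the fixed x, y, z axes, in that order (R = Rz(yaw) Ry(pitch) Rx(roll)).
In Python, from workcell import env gives the robot as it stands.
- The arm moves only by the shell command python3 -m handwheel 'ROWS' [FORCE]. ROWS is text: rows parted by semicolons, each of 7 numbers parted by spaces: the turn, a rotation vector about the tool's x, y, z in degrees, then the shift along the tool's x, y, z in m, then the finger opening in m, from 0 to 0.0912. In form: rx ry rz x y z grip; .... A call has 1 to 12 rows; each row is the pose to reach, as a shift and turn from the pose commanded when the call began, along the tool's axes at that moment; what a row does not reach only later rows make up. A row lasts 1/12 s, in which the tool goes at most 41.7 mm and 7.16 degrees, less where a joint would pass 70% of its speed; a pose out of reach is approached as far as the arm can. A call with a gripper value outside its range is refused whole. The fingers move at their own pace and stop on an object; FORCE is the grip in N (left out, the last holds). Time passes only in rows, so rows that repeat a pose let the fingers close. It gives the time, the measured TCP pose, the force and the opening at its end, in the units of the state.
- env.state(): the state, without advancing time (a new reading comes with each control period).
- env.grab_frame(name): name is "scene" or "top" or "wrist"; returns the picture (480x640x3 uint8, red, green, blue); there is no depth.
- env.get_calibration(name): a dict with "mtx" (3x3 intrinsics, pixels), "k1" (the pictures are not rectified: a ray, as slopes to the right and down, at radius r is drawn at 1 + k1 r^2 times it, then the intrinsics apply), "T" (4x4, takes a point from camera to world coordinates); the wrist camera has in their place "hand_eye" (4x4, takes a point from camera to tool coordinates, whose origin is the TCP and whose axes are the tool frame's). Camera axes: x right, y up, looking along -z (the intrinsics and any distortion apply to the point x, -y, -z); pixel columns grow to the right and rows downward; lengths in mm; the calibration is good to about 2 mm. A picture is of the moment at which its call begins: read the wrist's pose just before it. get_calibration takes no time and is no camera call.
- env.job_done(): hands the job in, once; it reports no verdict.
The state is a dict: "time_s": time; "qpos": joint angles; "qvel": joint speeds; "effort": joint torques, N m; "ee_pos": TCP position; "ee_rot": TCP orientation; "force": force on the tool from outside, world axes, zero at the start; "torque": the same for the moment, N m; "gripper_width": finger opening in mm.
Only numpy, scipy, OpenCV 4.12 (cv2) and the standard library are available. Lean on these libraries where they do the work, as an engineer would, in place of code of your own. Each camera call takes 0.05 s, during which the arm holds its last target. There are 200 camera calls.

## Task

Push the thick pine block across the saw table into the corner made by the rip fence and the metal stop clamped on the fence, so that a long side lies flush along the fence and its far end touches the stop, then draw the hand clear. Only push it with the fingers: do not grip, lift or tip it. Fence and stop are locked and must stay where they are, and leave the tin, the small brown stick of wood and the sanding block alone.

Things in the scene. Friction and masses are not known exactly. Their poses are not given: they have to be found in the camera images.
- block: Pale pine block lying flat on the flat saw table (z = 0; a shallow 20 mm groove in it runs along x), 105 x 55 mm and 46 mm high, about 0.13 kg, slides freely. Origin at the centre of its underside; x along its 105 mm length, y across its 55 mm width, z up. It starts to the left of the fence, clear of fence and stop, up to 30 degrees out of line with the fence.
- stop_corner (a point): Corner, at table height, where the left face of the rip fence meets the near face of the stop; world axes. Fence: long white upright bar along x, 61 mm high, its left face the plane y = 0 of this point, facing +y (left); it runs from beside the robot to just past the stop. Block home: centre 52.5 mm to -x and 27.5 mm to +y of this point, length along x. Fence locked: firm against 25 N.
- stop_face (a point): Middle of the stop's near face, which faces the robot (-x), 33 mm above the table; world axes. The stop is a pale grey metal block projecting 45 mm left (+y) from the fence, 26 mm thick along x, from 3 to 63 mm above the table; its saddle goes over the fence (top at 69 mm) to a black thumb screw on the other side. Locked: firm against 25 N.
- tin: Bystander: round paint tin, 75 mm across, 76 mm high, origin at the centre of its underside.
- stick: Bystander: small square brown stick of wood, 90 x 24 x 24 mm, lying flat; origin at the centre of its underside, x along its length.
- sander: Bystander: cork sanding block, 111 x 62 x 32 mm, on the other (right) side of the fence; origin at the centre of its underside.

How it is judged:
By the outcome, as a careful person would: the job done as asked, in the order asked, and still so for the second after the job is handed in, with the robot touching nothing.
It also fails if it takes over 48 s, if anything falls off the work surface, if the arm or the gripper's body presses on something with over 40 N, if the wrist force passes 120 N, or if a joint passes its speed limit or range.

## Working session

There is one attempt and no reset: what is moved stays moved. The work goes in short steps, Python scripts to look and compute and a shell command to move; the robot and the scene stay as the last step left them, time stands still between calls to the robot, and variables do not carry over. Pictures are saved under pics/ and viewed, on a budget of 10 in all, crops included, one or two more only if the job needs it, and the job is handed in when it is done.

```bash
ls; mkdir -p pics
python3 - <<'E'
from workcell import env
import cv2,numpy as np
for n in("top","scene"):
    im=env.grab_frame(n); cv2.imwrite(f"pics/{n}1.png",im[:,:,::-1])
    c=env.get_calibration(n); print(n,c["mtx"].tolist(),c["k1"],np.round(c["T"],3).tolist())
s=env.state();print(s)
print(env.get_calibration("wrist"))
E
```

```text
pics
top [[599.350344317033, 0.0, 317.4980661028044], [0.0, 599.350344317033, 228.22609970278754], [0.0, 0.0, 1.0]] -0.07881762227913963 [[-0.027, 0.996, -0.088, 441.606], [-0.999, -0.025, 0.028, -98.546], [0.025, 0.088, 0.996, 1051.108], [0.0, 0.0, 0.0, 1.0]]
scene [[576.8276072765714, 0.0, 314.01904729585874], [0.0, 576.8276072765714, 242.8364302969437], [0.0, 0.0, 1.0]] -0.16514609087482476 [[-0.882, 0.301, -0.363, 142.434], [-0.471, -0.533, 0.703, 656.628], [0.018, 0.791, 0.612, 694.034], [0.0, 0.0, 0.0, 1.0]]
{'time_s': 0.1, 'qpos': array([-6.51438524e+01,  1.83463640e+01,  8.96987120e+01, -2.12506465e-03,
        7.20442977e+01, -1.14513970e+00]), 'qvel': array([-0.08510944,  0.05911206, -0.18080595, -0.00360642, -0.04375767,
        0.04687404]), 'effort': array([-2.46163891e-04, -4.13330734e+01, -2.32510471e+01,  7.29158660e-02,
        4.22388618e-02, -5.49587435e-05]), 'ee_pos': array([ 251.8644808 , -516.35648899,  186.72534337]), 'ee_rot': array([-89.85002917,  89.91060355, 116.15191478]), 'force': array([ 0.11684312,  0.25965583, -0.17371145]), 'torque': array([-8.73419956e-05, -2.94154635e-02, -9.56506571e-03]), 'gripper_width': 91.0892250601576}
{'mtx': array([[389.8579581 ,   0.        , 318.95674764],
       [  0.        , 389.8579581 , 234.36062706],
       [  0.        ,   0.        ,   1.        ]]), 'k1': -0.045449884079865645, 'hand_eye': array([[-1.30449444e-03,  2.47714378e-01, -9.68832228e-01,
        -1.96359527e+02],
       [ 9.99998940e-01,  9.49098734e-04, -1.10379035e-03,
        -4.41667421e-01],
       [ 6.46092701e-04, -9.68832641e-01, -2.47715354e-01,
        -6.87269765e+01],
       [ 0.00000000e+00,  0.00000000e+00,  0.00000000e+00,
         1.00000000e+00]])}
```

View pics/top1.png

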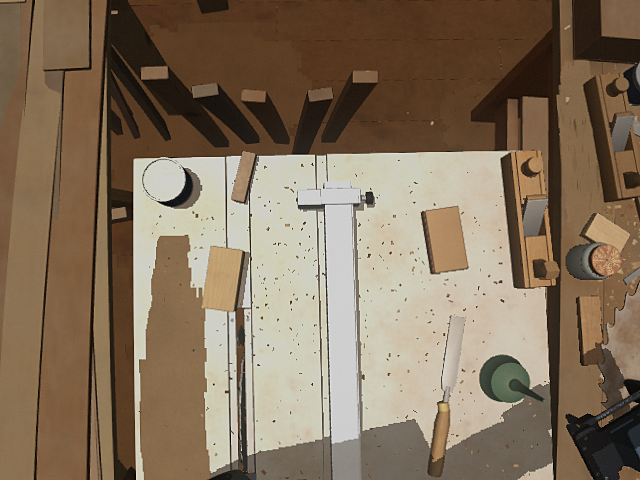

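View pics/scene1.png

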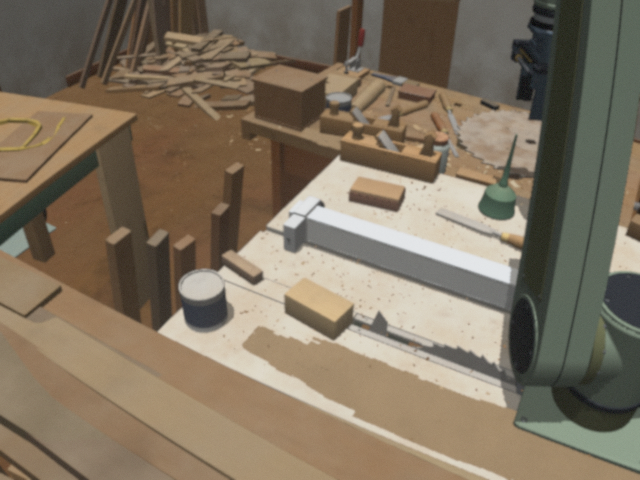

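The top view shows the block with its centre at about (225,278), the stop's left end at (298,198), the fence's left edge from (325,207) to (331,480), the stick at (244,176), the tin at (167,182) and the sander at (444,240).

```bash
cat > h.py <<'E'
import cv2,numpy as np
from workcell import env
from scipy.spatial.transform import Rotation as R
def cal(n,s=None):
    c=env.get_calibration(n)
    if n=="wrist":
        T=np.eye(4);T[:3,:3]=R.from_euler("xyz",s["ee_rot"],degrees=True).as_matrix();T[:3,3]=s["ee_pos"];T=T@c["hand_eye"]
    else:T=np.array(c["T"])
    return np.array(c["mtx"]),c["k1"],T
def ray(C,px,z):
    K,k1,T=C
    p=cv2.undistortPoints(np.array(px,float).reshape(-1,1,2),K,np.array([k1,0,0,0.]),).reshape(-1,2)
    d=np.c_[p[:,0],-p[:,1],-np.ones(len(p))]@T[:3,:3].T
    o=T[:3,3]
    return (o+d*((z-o[2])/d[:,2])[:,None])[:,:2]
E
python3 - <<'E'
from h import *
C=cal("top"); im=cv2.imread("pics/top1.png"); hsv=cv2.cvtColor(im,cv2.COLOR_BGR2HSV)
for p in [(225,278),(215,300),(240,290),(222,220),(165,350),(245,170),(340,300),(310,198),(290,250)]: print(p,hsv[p[1],p[0]])
m=cv2.inRange(hsv,(8,75,140),(28,255,255)); m[:235]=0;m[320:]=0;m[:,:190]=0;m[:,260:]=0
m=cv2.morphologyEx(m,cv2.MORPH_OPEN,np.ones((5,5)))
c=max(cv2.findContours(m,0,1)[0],key=cv2.contourArea); r=cv2.minAreaRect(c); b=cv2.boxPoints(r)
print(r); w=ray(C,b,46); print(np.round(w,1), w.mean(0), [np.linalg.norm(w[i]-w[i-1]) for i in range(4)],
 [np.degrees(np.arctan2(*(w[i]-w[i-1])[::-1])) for i in range(4)])
print("stop near-face top L",ray(C,[(299,206)],63)," fence top left",ray(C,[(325,215),(328,300),(331,470)],61))
print("stick ends",ray(C,[(239,202),(248,203),(243,152),(257,153)],24))
print("tin",ray(C,[(165,181)],76),"table",ray(C,[(135,158),(135,470)],0))
cv2.imwrite("pics/c.png",np.hstack([cv2.resize(im[180:330,190:350],None,fx=5,fy=4,interpolation=2)]))
E
```

```text
(225, 278) [ 17  99 190]
(215, 300) [ 18 104 194]
(240, 290) [ 18  47 131]
(222, 220) [ 30  27 208]
(165, 350) [ 16 114 136]
(245, 170) [ 16  90 165]
(340, 300) [120   1 208]
(310, 198) [120   1 207]
(290, 250) [ 29  25 207]
((221.517333984375, 278.38726806640625), (32.31215286254883, 62.039337158203125), 8.746161460876465)
[[404.   71.2]
 [505.8  54.1]
 [496.2   0.7]
 [394.5  18.2]] [450.13537601  36.04102619] [np.float64(53.83920609636252), np.float64(103.23764390889161), np.float64(54.25133046663633), np.float64(103.16975734152294)] [np.float64(79.91067274244071), np.float64(-9.522815219847022), np.float64(-100.15759011847828), np.float64(170.24869657163384)]
stop near-face top L [[566.32723127 -96.2745476 ]]  fence top left [[ 550.4802362  -139.11125095]
 [ 409.8626156  -140.12014492]
 [ 134.30690337 -137.35376077]]
stick ends [[580.70081743   7.0818757 ]
 [578.5838772   -8.40081451]
 [668.23258502  -1.06511416]
 [665.88540037 -25.37124363]]
tin [[611.4983389  122.98394183]] table [[667.62773472 193.93287754]
 [123.92712655 197.85871689]]
```

View pics/c.png

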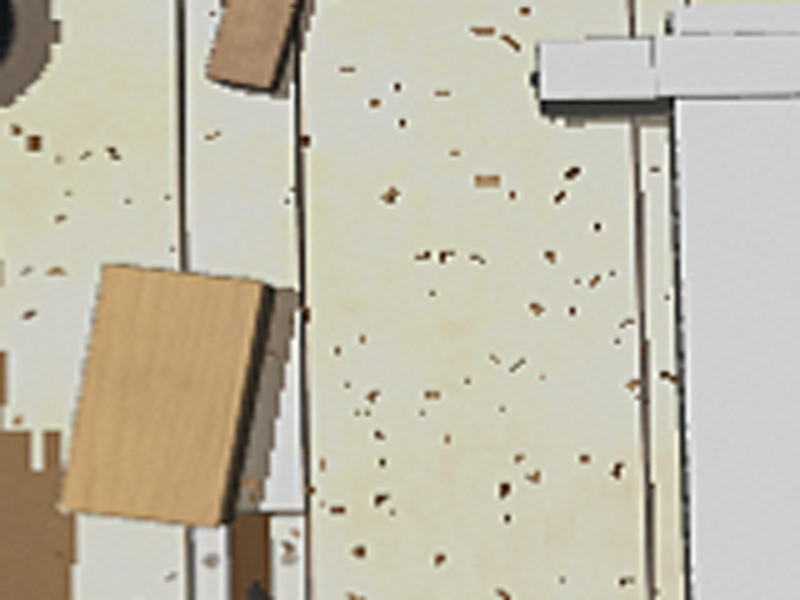

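Fence face is at y ≈ -139 and the stop face at x ≈ 565. The block centre is (450, 36) with yaw ≈ -9.6°, so home is about (512, -111). I'll push it -y with two fingers spread, then +x with the fingers shut.

```bash
cat >> h.py <<'E'
def Rt(s): return R.from_euler("xyz",s["ee_rot"],degrees=True)
def go(x,y,z,square=False):
    s=env.state();r=Rt(s);print("tool shift mm",np.round(r.inv().apply(np.array([x,y,z])-s["ee_pos"]),1))
    M=r.as_matrix()
    t=[R.from_matrix(np.array([[0,0,-1],[a,0,0],[0,-a,0]]).T@np.diag([1,1,1])) for a in ()]
    for a in(1,-1):
        X=np.array([0,0,-1.]);Y=np.array([a,0,0.]);T=np.c_[X,Y,np.cross(X,Y)]
        print("rotvec to jaw x*",a,np.round((r.inv()*R.from_matrix(T)).as_rotvec(degrees=True),2))
E
sed -i '/t=\[R.from/d' h.py
python3 - <<'E'
from h import *
s=env.state(); print(np.round(Rt(s).as_matrix(),3)); go(448,125,187)
E
```

```text
[[-0.001  0.438 -0.899]
 [ 0.001 -0.899 -0.438]
 [-1.    -0.002  0.   ]]
tool shift mm [   0.5 -490.5 -457.5]
rotvec to jaw x* 1 [-6.4e+01 -5.0e-02  8.0e-02]
rotvec to jaw x* -1 [1.16e+02 9.00e-02 6.00e-02]
```

```bash
python3 -m handwheel '-64 0 0 0 -.49 -.458 .06;-64 0 0 0 -.49 -.458 .06;-64 0 0 0 -.49 -.458 .06;-64 0 0 0 -.49 -.458 .06;-64 0 0 0 -.49 -.458 .06;-64 0 0 0 -.49 -.458 .06;-64 0 0 0 -.49 -.458 .06;-64 0 0 0 -.49 -.458 .06;-64 0 0 0 -.49 -.458 .06;-64 0 0 0 -.49 -.458 .06;-64 0 0 0 -.49 -.458 .06;-64 0 0 0 -.49 -.458 .06'
python3 -c "
from h import *
go(448,125,187)"
```

```text
time_s: 1.1
ee_pos: [398.6, -36.8, 187.4]
ee_rot: [43.2, 90.0, -46.8]
force: [1.2, -1.2, -0.1]
gripper_width: 60.2
tool shift mm [   0.4   49.4 -161.8]
rotvec to jaw x* 1 [-0.    0.01 -0.01]
rotvec to jaw x* -1 [ 1.8e+02 -2.0e-02 -2.0e-02]
```

```bash
python3 -m handwheel '0 0 0 0 .05 -.16 .06;0 0 0 0 .05 -.16 .06;0 0 0 0 .05 -.16 .06;0 0 0 0 .05 -.16 .06;0 0 0 0 .05 -.16 .06;0 0 0 0 .05 -.16 .06'
python3 - <<'E'
from h import *
go(448,115,12)
s=env.state();cv2.imwrite("pics/w1.png",env.grab_frame("wrist")[:,:,::-1])
E
```

```text
time_s: 1.6
ee_pos: [448.7, 122.9, 186.8]
ee_rot: [-66.3, 89.9, -156.0]
force: [-1.3, -0.7, -0.2]
gripper_width: 60.0
tool shift mm [174.8  -0.5   7.8]
rotvec to jaw x* 1 [0.25 0.03 0.07]
rotvec to jaw x* -1 [-1.7975e+02 -1.2000e-01  5.0000e-02]
```

View pics/w1.png

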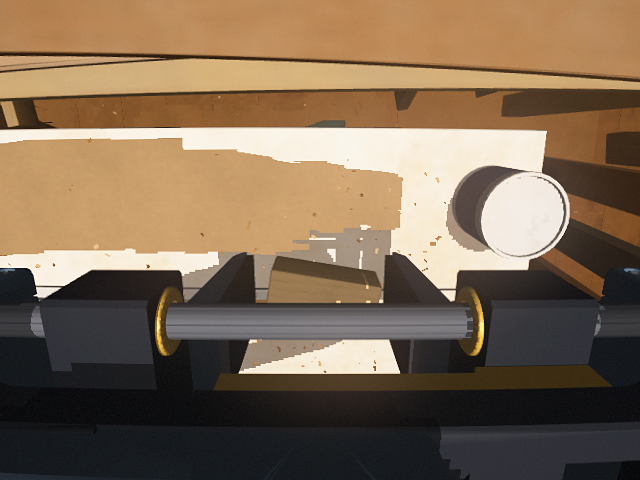

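The wrist view shows the block between and below the fingers at (325,280), and the tin clear at (525,212). Descending on the block's left, at y=106.

```bash
python3 -m handwheel '0 0 0 .17 0 .016 .06;0 0 0 .17 0 .016 .06;0 0 0 .17 0 .016 .06;0 0 0 .17 0 .016 .06;0 0 0 .17 0 .016 .06;0 0 0 .17 0 .016 .06'
python3 -c "
from h import *
go(448,-53,12)"
```

```text
time_s: 2.15
ee_pos: [446.6, 103.3, 16.1]
ee_rot: [-76.0, 89.7, -166.2]
force: [0.5, -0.0, 1.2]
gripper_width: 59.8
tool shift mm [  4.3   1.8 156.3]
rotvec to jaw x* 1 [-0.15  0.08  0.33]
rotvec to jaw x* -1 [ 1.7985e+02  5.2000e-01 -1.3000e-01]
```

```bash
python3 -m handwheel '0 0 0 .002 0 .01 .06;0 0 0 .004 .001 .018 .06;0 0 0 .004 .001 .024 .06;0 0 0 .004 .001 .03 .06;0 0 0 .004 .001 .036 .06;0 0 0 .004 .001 .044 .06;0 0 0 .004 .001 .052 .06;0 0 0 .004 .001 .06 .06;0 0 0 .004 .001 .068 .06;0 0 0 .004 .001 .076 .06;0 0 0 .004 .001 .084 .06;0 0 0 .004 .001 .092 .06'
python3 -m handwheel '0 0 0 0 0 .008 .06;0 0 0 0 0 .016 .06;0 0 0 0 0 .024 .06;0 0 0 0 0 .032 .06;0 0 0 0 0 .04 .06;0 0 0 0 0 .046 .06;0 0 0 0 0 .05 .06;0 0 0 0 0 .05 .06;0 0 0 0 0 .05 .06'
python3 - <<'E'
from h import *
go(448,-68,12)
im=env.grab_frame("top")[:,:,::-1]
cv2.imwrite("pics/t2.png",cv2.resize(im[140:380,190:450],None,fx=3,fy=2.5,interpolation=2))
E
```

```text
time_s: 3.15
ee_pos: [449.7, 12.3, 13.4]
ee_rot: [-68.7, 90.0, -158.7]
force: [0.0, 1.4, 1.2]
gripper_width: 60.4
time_s: 3.9
ee_pos: [449.7, -37.2, 13.3]
ee_rot: [-40.0, 90.0, -130.0]
force: [-0.4, 0.0, -0.6]
gripper_width: 59.8
tool shift mm [ 1.4 -1.7 30.8]
rotvec to jaw x* 1 [-0.02  0.02  0.01]
rotvec to jaw x* -1 [ 1.7998e+02  2.0000e-02 -3.0000e-02]
```

View pics/t2.png

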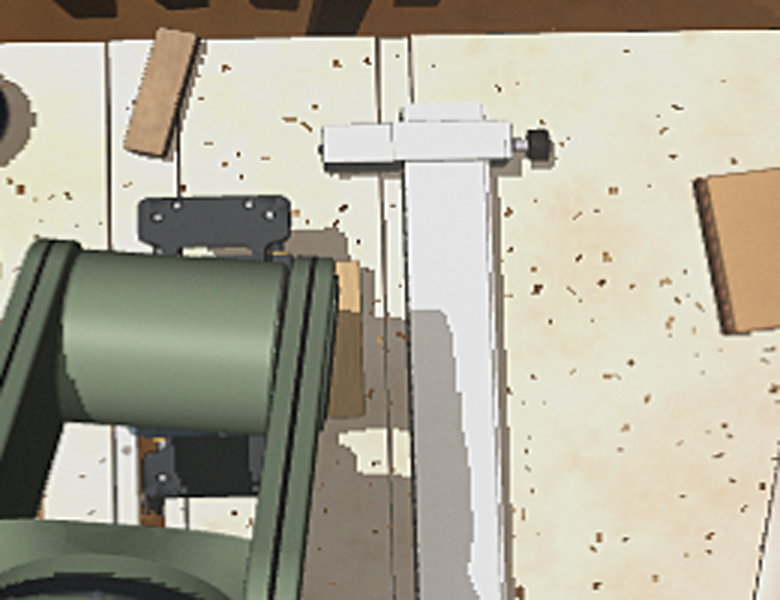

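The block is now parallel to the fence (right edge at crop x≈363, fence at 405). I'll close the gap, slowly at the end.

```bash
python3 -m handwheel '0 0 0 0 0 .006 .06;0 0 0 0 0 .012 .06;0 0 0 0 0 .018 .06;0 0 0 0 0 .022 .06;0 0 0 0 0 .024 .06;0 0 0 0 0 .026 .06;0 0 0 0 0 .027 .06;0 0 0 0 0 .028 .06;0 0 0 0 0 .028 .06'; python3 -m handwheel '0 0 0 0 0 .001 .06;0 0 0 0 0 .001 .06'
python3 -m handwheel '0 0 0 0 0 .001 .06;0 0 0 0 0 .001 .06'
```

```text
time_s: 4.7
ee_pos: [449.8, -64.1, 13.5]
ee_rot: [178.7, 89.9, 88.7]
force: [0.6, 4.1, 1.9]
gripper_width: 60.0
time_s: 4.87
ee_pos: [449.8, -64.2, 13.5]
ee_rot: [179.1, 89.8, 89.0]
force: [0.3, 8.8, 0.6]
gripper_width: 60.0
time_s: 5.03
ee_pos: [449.8, -64.2, 13.5]
ee_rot: [179.6, 89.7, 89.5]
force: [1.5, 12.4, 2.5]
gripper_width: 60.1
```

Firm against the fence. Backing off, rising, closing the fingers and going behind the near end.

```bash
python3 -m handwheel '0 0 0 0 0 -.015 .06;0 0 0 0 0 -.025 .06;0 0 0 -.04 0 -.025 .06;0 0 0 -.075 0 -.025 0;0 0 0 -.075 -.03 0 0;0 0 0 -.075 -.06 .02 0;0 0 0 -.075 -.092 .043 0;0 0 0 -.075 -.092 .043 0;0 0 0 -.075 -.092 .043 0;0 0 0 -.075 -.092 .043 0'
python3 - <<'E'
from h import *
go(356,-110,13)
im=env.grab_frame("top")[:,:,::-1]
cv2.imwrite("pics/t3.png",cv2.resize(im[140:380,190:450],None,fx=3,fy=2.5,interpolation=2))
E
```

```text
time_s: 5.87
ee_pos: [358.5, -110.1, 88.7]
ee_rot: [67.8, 89.9, -22.3]
force: [0.2, -0.7, 0.2]
gripper_width: 16.3
tool shift mm [75.7 -2.6 -0.1]
rotvec to jaw x* 1 [-0.02  0.03 -0.08]
rotvec to jaw x* -1 [ 1.7998e+02 -1.3000e-01 -5.0000e-02]
```

View pics/t3.png

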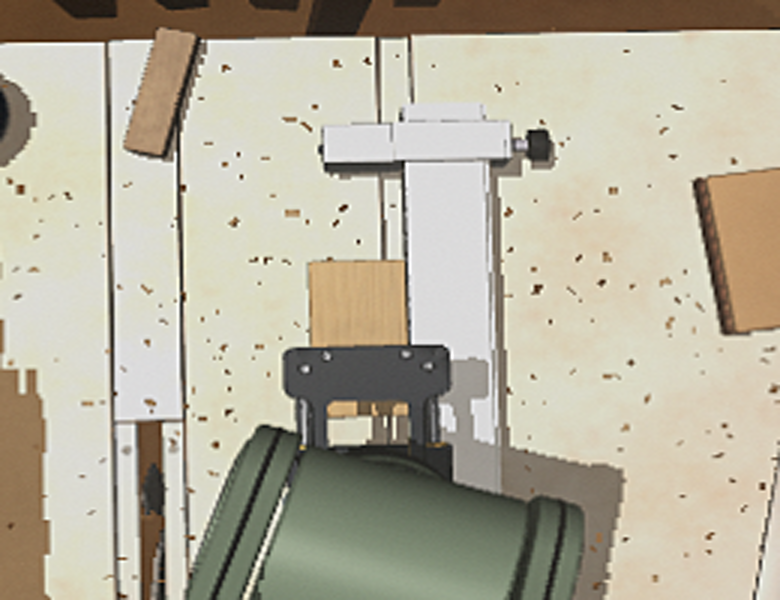

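The block lies flush along the fence, with its front edge at crop row 262 and the stop face at about row 165. Descending and pushing in +x.

```bash
python3 -m handwheel '0 0 0 0 0 0 0;0 0 0 .035 0 0 0;0 0 0 .06 0 0 0;0 0 0 .075 0 0 0;0 0 0 .075 0 0 0'
python3 -m handwheel '0 0 0 0 .008 0 0;0 0 0 0 .014 0 0;0 0 0 0 .018 0 0;0 0 0 0 .022 0 0;0 0 0 0 .026 0 0;0 0 0 0 .03 0 0;0 0 0 0 .035 0 0;0 0 0 0 .04 0 0;0 0 0 0 .045 0 0;0 0 0 0 .05 0 0;0 0 0 0 .055 0 0;0 0 0 0 .06 0 0'
python3 -m handwheel '0 0 0 0 .005 0 0;0 0 0 0 .01 0 0;0 0 0 0 .014 0 0;0 0 0 0 .017 0 0;0 0 0 0 .019 0 0;0 0 0 0 .021 0 0;0 0 0 0 .022 0 0;0 0 0 0 .022 0 0'
```

```text
time_s: 6.33
ee_pos: [356.1, -108.5, 10.9]
ee_rot: [-108.0, 89.6, 162.1]
force: [0.4, -0.7, -0.1]
gripper_width: 0.6
time_s: 7.33
ee_pos: [418.1, -109.8, 13.4]
ee_rot: [-92.6, 90.0, 177.4]
force: [-2.1, 0.1, 1.3]
gripper_width: 0.9
time_s: 8.0
ee_pos: [440.2, -109.9, 13.4]
ee_rot: [77.2, 90.0, -12.8]
force: [0.3, 0.6, 0.6]
gripper_width: 0.4
```

```bash
python3 -m handwheel '0 0 0 0 .001 0 0;0 0 0 0 .002 0 0;0 0 0 0 .003 0 0;0 0 0 0 .003 0 0'
python3 -m handwheel '0 0 0 0 .001 0 0;0 0 0 0 .002 0 0;0 0 0 0 .002 0 0'
python3 -m handwheel '0 0 0 0 .001 0 0;0 0 0 0 .001 0 0'
```

```text
time_s: 8.33
ee_pos: [443.2, -109.9, 13.5]
ee_rot: [72.7, 90.0, -17.3]
force: [0.5, 0.2, -0.2]
gripper_width: 0.5
time_s: 8.58
ee_pos: [445.2, -109.9, 13.5]
ee_rot: [70.6, 90.0, -19.4]
force: [-0.4, 0.0, -0.2]
gripper_width: 0.1
time_s: 8.75
ee_pos: [446.0, -109.9, 13.4]
ee_rot: [70.0, 90.0, -20.0]
force: [-0.4, 0.1, -0.5]
gripper_width: 0.4
```

```bash
python3 -m handwheel '0 0 0 0 .001 0 0;0 0 0 0 .002 0 0;0 0 0 0 .002 0 0'
python3 -m handwheel '0 0 0 0 .001 0 0;0 0 0 0 .002 0 0;0 0 0 0 .002 0 0'
python3 - <<'E'
from h import *
im=env.grab_frame("top")[:,:,::-1]
cv2.imwrite("pics/t4.png",cv2.resize(im[170:270,250:380],None,fx=6,fy=6,interpolation=2))
E
```

```text
time_s: 9.0
ee_pos: [448.2, -109.9, 13.5]
ee_rot: [73.8, 90.0, -16.2]
force: [-0.0, -0.2, -1.0]
gripper_width: 0.1
time_s: 9.25
ee_pos: [450.2, -109.9, 13.5]
ee_rot: [73.1, 90.0, -16.9]
force: [-0.1, -0.8, -0.4]
gripper_width: 0.5
```

View pics/t4.png

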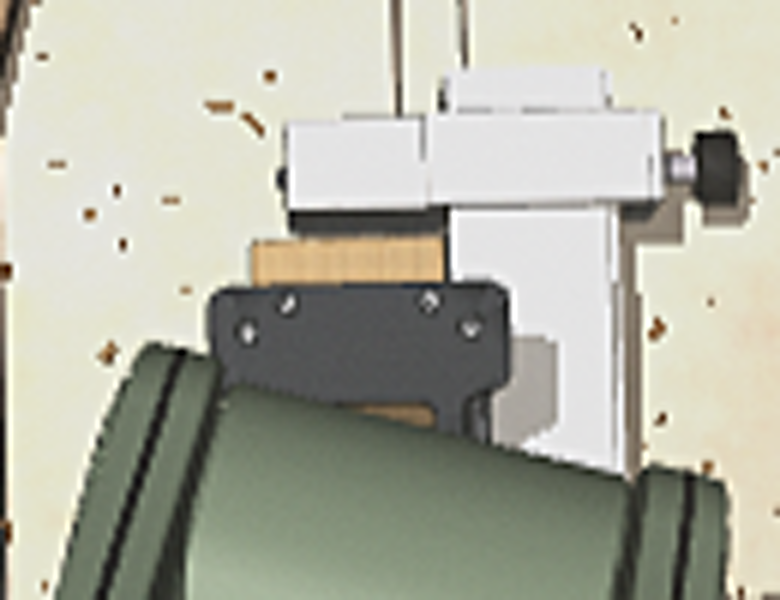

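The block's front edge (crop row 240) is still about 5 mm short of the stop (row 207, top edge). Carrying on slowly.

```bash
python3 -m handwheel '0 0 0 0 .001 0 0;0 0 0 0 .002 0 0;0 0 0 0 .003 0 0;0 0 0 0 .003 0 0'
python3 -m handwheel '0 0 0 0 .001 0 0;0 0 0 0 .002 0 0;0 0 0 0 .002 0 0'
python3 -m handwheel '0 0 0 0 .001 0 0;0 0 0 0 .001 0 0'
```

```text
time_s: 9.63
ee_pos: [453.2, -109.9, 13.5]
ee_rot: [71.2, 90.0, -18.8]
force: [-1.1, 0.4, 0.2]
gripper_width: 0.5
time_s: 9.88
ee_pos: [455.1, -109.9, 13.5]
ee_rot: [70.9, 90.0, -19.1]
force: [-0.9, 0.1, -0.1]
gripper_width: 0.4
time_s: 10.05
ee_pos: [455.9, -109.8, 13.4]
ee_rot: [-44.9, 90.0, -134.9]
force: [-0.9, 0.9, 0.0]
gripper_width: 0.5
```

```bash
python3 -m handwheel '0 0 0 0 .001 0 0;0 0 0 0 .001 0 0'
python3 -m handwheel '0 0 0 0 .001 0 0;0 0 0 0 .001 0 0'
python3 -m handwheel '0 0 0 0 .001 0 0;0 0 0 0 .001 0 0'
```

```text
time_s: 10.22
ee_pos: [455.9, -109.8, 13.4]
ee_rot: [-92.5, 89.9, 177.5]
force: [-3.4, -1.0, 0.8]
gripper_width: 0.5
time_s: 10.38
ee_pos: [455.9, -109.8, 13.3]
ee_rot: [-93.0, 89.8, 177.0]
force: [-6.0, -1.8, 5.0]
gripper_width: 0.3
time_s: 10.55
ee_pos: [455.9, -109.7, 13.3]
ee_rot: [-93.4, 89.7, 176.7]
force: [-7.4, -2.1, 6.3]
gripper_width: 0.7
```

Touching the stop. Backing off, then a light second press from the left to seat it on the fence.

```bash
python3 -m handwheel '0 0 0 0 -.01 0 0;0 0 0 0 -.02 0 0;0 0 0 -.04 -.02 0 0;0 0 0 -.075 -.02 0 0;0 0 0 -.075 0 -.03 0.02;0 0 0 -.075 .025 -.06 .06;0 0 0 -.075 .052 -.075 .06;0 0 0 -.075 .052 -.075 .06;0 0 0 -.04 .052 -.075 .06;0 0 0 -.01 .052 -.075 .06;0 0 0 -.002 .052 -.075 .06;0 0 0 -.002 .052 -.075 .06'
python3 -m handwheel '0 0 0 0 0 .01 .06;0 0 0 0 0 .018 .06;0 0 0 0 0 .023 .06;0 0 0 0 0 .025 .06;0 0 0 0 0 .027 .06;0 0 0 0 0 .027 .06'
python3 -m handwheel '0 0 0 0 0 .001 .06;0 0 0 0 0 .002 .06;0 0 0 0 0 .002 .06'
```

```text
time_s: 11.55
ee_pos: [508.4, -34.9, 13.4]
ee_rot: [-95.0, 89.7, 175.0]
force: [-0.3, 0.6, 0.6]
gripper_width: 50.7
time_s: 12.05
ee_pos: [511.2, -62.5, 16.1]
ee_rot: [78.3, 89.9, -11.8]
force: [-1.0, -0.0, 0.1]
gripper_width: 59.9
time_s: 12.3
ee_pos: [510.9, -63.8, 15.5]
ee_rot: [90.8, 90.0, 0.8]
force: [-0.2, -0.1, -0.1]
gripper_width: 60.1
```

```bash
python3 -m handwheel '0 0 0 0 0 .001 .06;0 0 0 0 0 .001 .06'
python3 -m handwheel '0 0 0 0 0 .001 .06;0 0 0 0 0 .001 .06'
python3 -m handwheel '0 0 0 0 0 .001 .06;0 0 0 0 0 .001 .06'
```

```text
time_s: 12.47
ee_pos: [510.9, -64.1, 15.5]
ee_rot: [178.2, 89.9, 88.1]
force: [0.1, 3.5, 1.2]
gripper_width: 60.0
time_s: 12.63
ee_pos: [510.9, -64.2, 15.5]
ee_rot: [179.2, 89.8, 89.1]
force: [0.6, 6.7, 1.8]
gripper_width: 59.9
time_s: 12.8
ee_pos: [510.9, -64.3, 15.5]
ee_rot: [-179.8, 89.8, 90.1]
force: [0.2, 10.9, 2.1]
gripper_width: 59.9
```

Same y (-64.2) as before, so it is flush. Drawing clear and looking.

```bash
python3 -m handwheel '0 0 0 0 0 -.015 .06;0 0 0 0 0 -.035 .06;0 0 0 -.04 0 -.035 .06;0 0 0 -.08 0 -.035 .06;0 0 0 -.12 -.02 -.06 .06;0 0 0 -.14 -.05 -.09 .06;0 0 0 -.15 -.09 -.12 .06;0 0 0 -.15 -.13 -.14 .06;0 0 0 -.15 -.16 -.16 .06;0 0 0 -.15 -.16 -.18 .06;0 0 0 -.15 -.16 -.18 .06;0 0 0 -.15 -.16 -.18 .06'
python3 - <<'E'
from h import *
a=env.grab_frame("top")[:,:,::-1]; b=env.grab_frame("scene")[:,:,::-1]
cv2.imwrite("pics/f_raw.png",a)
f=lambda i:cv2.resize(i,(800,600 if 0 else 300),interpolation=2)
cv2.imwrite("pics/f.png",np.vstack([cv2.resize(a[150:300,140:480],(680,300),interpolation=2),cv2.resize(b[170:320,170:510],(680,300),interpolation=2)]))
hsv=cv2.cvtColor(np.ascontiguousarray(a),cv2.COLOR_BGR2HSV)
m=cv2.inRange(hsv,(8,75,140),(28,255,255)); m[:195]=0;m[290:]=0;m[:,:280]=0;m[:,345:]=0
m=cv2.morphologyEx(m,cv2.MORPH_OPEN,np.ones((5,5)))
c=max(cv2.findContours(m,0,1)[0],key=cv2.contourArea);r=cv2.minAreaRect(c);print(r);w=ray(cal("top"),cv2.boxPoints(r),46);print(np.round(w,1))
E
```

```text
time_s: 13.8
ee_pos: [350.3, 113.9, 165.8]
ee_rot: [69.1, 89.9, -20.6]
force: [0.8, 0.1, -0.3]
gripper_width: 60.0
((308.0, 237.0), (60.0, 32.0), 90.0)
[[ 567.1  -84.4]
 [ 565.8 -138.4]
 [ 464.6 -135.6]
 [ 466.   -82. ]]
```

View pics/f.png

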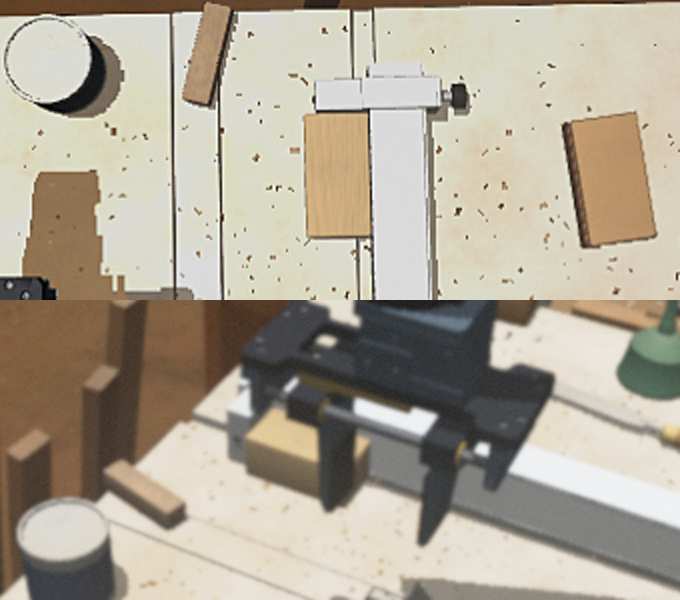

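The block is seated against both faces: in the top view its right edge is on the fence line, and its front edge is about 2 px from the stop's top edge, roughly what parallax gives. The tin, stick and sander haven't moved. Handing in.

```bash
python3 -c "
from workcell import env
env.job_done();s=env.state();print(s['time_s'],s['force'])"
```

```text
the job is handed in; nothing more can be done
the job is handed in; nothing more can be done
```

The pine block is in the corner, with its long side along the fence and its far end against the stop. I handed the job in at about 14 s of the 48 s limit.

I pushed it square onto the fence with two spread fingers, then along the fence to the stop with the fingers shut. A light second press from the left seated it, and then I drew the hand clear. It was never gripped or lifted.

**Contact:** the block stopped dead against both faces. Force rose to about 7 N in x at the stop and 11–12 N in y at the fence. Both presses on the fence stopped at the same place (y = -64.2 mm).

**Final camera check:** the block measured x 465–566 mm and y -138 to -83 mm, parallel to the fence within camera accuracy. My estimates from the first picture were y ≈ -139 mm for the fence and x ≈ 565 mm for the stop.

**Disagreements:**
- Finger contact suggested a fence face nearer y = -135 mm, using the nominal finger width. The difference is a few mm.
- The block's end met the stop with the hand about 10 mm further along than I had predicted. The picture I took partway showed a gap remaining there, so I kept going until the force rose.

I did not press the end against the stop again after the last push on the fence. The final picture shows it touching, but only to about 1–2 mm. By eye, the tin, stick and sanding block are where they were.

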